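# Put the mixed-up fuse carriers back in their own ways

### The arm

A 6-joint arm with a two-finger parallel gripper is mounted at the origin on the work surface. World frame = base frame: x ahead of the robot, y to its left, z up, the work surface at z = 0. Lengths are in m, angles in degrees, forces in N, time in s.
With the tool pointing down it reaches from about 0.4 to 0.825 m from the base axis. Payload 7 kg.
Tool frame: the origin (TCP) lies at the very end of the fingers, on their centre line; the grasp point (between the pads) lies 19 mm behind it (r.grip_depth is the distance from the TCP to the grasp point, in m); z points along the fingers, y is the line along which they close (so a half turn about z gives the same grasp; the last joint's range is limited). The gripper opens to 88 mm and grips with 3 to 60 N. Pads are 19 mm wide; open, the fingers measure 130 mm over their backs; the gripper's body (78 mm by 193 mm) begins 47 mm behind the grasp point.
Start: joints at [86.981, 20.546, 0.682, 0, -70.136, -16.507], TCP at [0.226, 0.636, 0.227] pointing down, gripper open.
Joint ranges: [-176.03, 176.03], [-82.01, 121.73], [-58.28, 71.71], [-173.87, 95.51], [-174.79, -0.11], [-173.66, 173.66]. Speed limits (degrees/s): [136.94, 136.94, 172.46, 180, 180, 180].

### API

Orientations are given as [roll, pitch, yaw] about the fixed x, y, z axes, in that order (R = Rz(yaw) Ry(pitch) Rx(roll)).
In Python, from plant import r gives the robot as it stands.
- The arm moves only by the tool play_rows, never from a script. Its argument "rows" is a list that holds one entry, the list of rows, each a list of 5 numbers: the closure, from 0 (fully open) to 1 (shut), then the shift along the tool's x, y, z each as a share of 0.5 m, from -1 to 1, then the turn about the tool's z as a share of 1.5 rad, from -1 to 1. A call has exactly 8 rows; each row is the pose to reach, as a shift and turn from the pose commanded when the call began, along the tool's axes at that moment; what a row does not reach only later rows make up. A row lasts 1/12 s, in which the tool goes at most 41.7 mm and 7.16 degrees, less where a joint would pass 70% of its speed; a pose out of reach is approached as far as the arm can. A call with a number of a shift or a turn outside -1 to 1 is refused whole. A call with a gripper value outside its range is refused whole. The fingers move at their own pace and stop on an object; "squeeze" is the grip in N (left out, the last holds). Time passes only in rows, so rows that repeat a pose let the fingers close, or fill a call up. It gives the time, the measured TCP pose, the force, the opening and the grip force at its end, in the units of the state.
- r.get_state(): the state, without advancing time (a new reading comes with each control period).
- r.capture(name): name is "scene" or "top"; returns the picture (480x640x3 uint8, red, green, blue); there is no depth.
- r.camera_info(name): a dict with "fovy" (degrees; the focal length in pixels is half the picture's height over the tangent of half this angle, whatever the lens; pixels are square), "cx", "cy" (the principal point, pixels), "pose" (4x4, takes a point from camera to world coordinates). Camera axes: x right, y down, z forward; pixel columns grow to the right and rows downward; lengths in m; the calibration is good to about 2 mm. A picture is of the moment at which its call begins. camera_info takes no time and is no camera call.
- r.close_job(): hands the job in; it is judged then, once.
The state is a dict: "time_s": time; "joints": joint angles; "qd": joint speeds; "joint_torque": joint torques, N m; "tcp_pos": TCP position; "eef_rot": TCP orientation; "contact_force": force on the tool from outside, world axes, zero at the start; "moment": the same for the moment, N m; "gripper_width": finger opening in m; "gripper_force": force on a finger pad.
Only numpy, scipy, OpenCV 4.12 (cv2) and the standard library are available. Lean on these libraries where they do the work, as an engineer would, in place of code of your own. Each camera call takes 0.05 s, during which the arm holds its last target. There are 200 camera calls.

### The job

Three or all four of the fuse carriers on the panel have been plugged into the wrong bases. Put every carrier into the base marked with its own colour, upright and fully home, parking one in the grey spare base (empty again at the end) or on a clear spot while you shift the others round. Leave the orange screwdriver on the panel where it lies.

Things in the scene. Friction and masses are not known exactly. Their poses are not given: they have to be found in the camera images.
- red_carrier: red fuse carrier, loose, 80 to 150 g: an off-white block 70 x 30 x 26 mm (x, y, z) with a red grip on top, 46 x 22 mm and 28 mm tall (black ribs), so 54 mm tall in all. Origin: centre of its underside; x along the 70 mm, z up. Grip it by the grip, 26 to 54 mm above the origin, across the 22 mm (y). At the start it stands in one of the bases, square to it; it fits either way round
- blue_carrier: blue fuse carrier, loose, 80 to 150 g: an off-white block 70 x 30 x 26 mm (x, y, z) with a blue grip on top, 46 x 22 mm and 28 mm tall (black ribs), so 54 mm tall in all. Origin: centre of its underside; x along the 70 mm, z up. Grip it by the grip, 26 to 54 mm above the origin, across the 22 mm (y). At the start it stands in one of the bases, square to it; it fits either way round
- yellow_carrier: yellow fuse carrier, loose, 80 to 150 g: an off-white block 70 x 30 x 26 mm (x, y, z) with a yellow grip on top, 46 x 22 mm and 28 mm tall (black ribs), so 54 mm tall in all. Origin: centre of its underside; x along the 70 mm, z up. Grip it by the grip, 26 to 54 mm above the origin, across the 22 mm (y). At the start it stands in one of the bases, square to it; it fits either way round
- green_carrier: green fuse carrier, loose, 80 to 150 g: an off-white block 70 x 30 x 26 mm (x, y, z) with a green grip on top, 46 x 22 mm and 28 mm tall (black ribs), so 54 mm tall in all. Origin: centre of its underside; x along the 70 mm, z up. Grip it by the grip, 26 to 54 mm above the origin, across the 22 mm (y). At the start it stands in one of the bases, square to it; it fits either way round
- red_base: red fuse base, for the red carrier: black, 144 x 50 mm (x, y), fixed, red strips (13 x 48 mm, top at 31 mm) at x = +-52 mm. Pocket between: floor 14 mm above the origin, 76 x 36 mm, flaring to 87 x 46 mm at its rim at 30 mm. Origin: centre of underside, z up. A carrier is home when its underside lies on the floor. All five stand in a row on the white panel, 70 mm apart, same heading
- blue_base: blue fuse base, for the blue carrier: black, 144 x 50 mm (x, y), fixed, blue strips (13 x 48 mm, top at 31 mm) at x = +-52 mm. Pocket between: floor 14 mm above the origin, 76 x 36 mm, flaring to 87 x 46 mm at its rim at 30 mm. Origin: centre of underside, z up. A carrier is home when its underside lies on the floor. All five stand in a row on the white panel, 70 mm apart, same heading
- yellow_base: yellow fuse base, for the yellow carrier: black, 144 x 50 mm (x, y), fixed, yellow strips (13 x 48 mm, top at 31 mm) at x = +-52 mm. Pocket between: floor 14 mm above the origin, 76 x 36 mm, flaring to 87 x 46 mm at its rim at 30 mm. Origin: centre of underside, z up. A carrier is home when its underside lies on the floor. All five stand in a row on the white panel, 70 mm apart, same heading
- green_base: green fuse base, for the green carrier: black, 144 x 50 mm (x, y), fixed, green strips (13 x 48 mm, top at 31 mm) at x = +-52 mm. Pocket between: floor 14 mm above the origin, 76 x 36 mm, flaring to 87 x 46 mm at its rim at 30 mm. Origin: centre of underside, z up. A carrier is home when its underside lies on the floor. All five stand in a row on the white panel, 70 mm apart, same heading
- spare_base: grey spare fuse base, empty at the start: black, 144 x 50 mm (x, y), fixed, light grey strips (13 x 48 mm, top at 31 mm) at x = +-52 mm. Pocket between: floor 14 mm above the origin, 76 x 36 mm, flaring to 87 x 46 mm at its rim at 30 mm. Origin: centre of underside, z up. A carrier is home when its underside lies on the floor. All five stand in a row on the white panel, 70 mm apart, same heading
- screwdriver: bystander: an orange-handled screwdriver about 170 mm long and 26 mm thick lying on the panel along the robot's side of the row of bases; origin under its middle; leave it alone

How it is judged:
By the outcome, as a careful person would: the job done as asked, in the order asked, and still so for the second after the job is handed in, with the robot touching nothing.
It also fails if it takes over 99 s, if anything falls off the work surface, if the arm or the gripper's body presses on something with over 40 N, if the wrist force passes 120 N, or if a joint passes its speed limit or range.

## Working session

There is one attempt and no reset: what is moved stays moved. The work goes in short steps, Python scripts to look and compute and a tool call to move; the robot and the scene stay as the last step left them, time stands still between calls to the robot, and variables do not carry over. Pictures are saved under pics/ and viewed, at most 14 in all, crops included, and the job is handed in when it is done.

Besides the shell and the picture viewer there is one more tool, called after "Emit:" as name(argument=value, ...), one argument or row to a line, values as JSON. play_rows: Moves the arm, as the interface text tells. Its arguments: {"type":"object","properties":{"rows":{"type":"array","items":{"type":"array","items":{"type":"array","items":{"type":"number"}}}},"squeeze":{"type":"number"}},"required":["rows"]}

```bash
ls; mkdir -p pics; python3 - <<'E'
from plant import r
import cv2
for n in("top","scene"):
    cv2.imwrite(f"pics/{n}0.png",r.capture(n)[:,:,::-1]); print(n,r.camera_info(n))
s=r.get_state();print(s)
E
```

```text
pics
top {'fovy': 52.76243875296711, 'cx': 324.44406766044324, 'cy': 241.0206583652653, 'pose': array([[-0.01420562, -0.996761  ,  0.07915629,  0.45858683],
       [-0.99989615,  0.01396874, -0.00354552,  0.01107723],
       [ 0.00242832, -0.07919843, -0.99685591,  0.7185905 ],
       [ 0.        ,  0.        ,  0.        ,  1.        ]])}
scene {'fovy': 54.723082105889496, 'cx': 321.2215182981674, 'cy': 238.47454125439904, 'pose': array([[-0.68821691,  0.52182317, -0.50404174,  0.8535638 ],
       [ 0.72537624,  0.50800372, -0.46450138,  0.30980832],
       [ 0.0136675 , -0.6852976 , -0.72813487,  0.53378248],
       [ 0.        ,  0.        ,  0.        ,  1.        ]])}
{'time_s': 0.1, 'joints': array([ 8.69822871e+01,  2.05873024e+01,  6.40153765e-01, -1.73513305e-02,
       -7.01367086e+01, -1.65080838e+01]), 'qd': array([ 0.0484626 , -0.14961186,  0.119831  ,  0.03617102,  0.00933372,
       -0.02323196]), 'joint_torque': array([-3.01756700e-03, -5.84163809e+01,  2.93750328e+01,  7.01558501e+00,
        1.01429070e-02, -6.05282617e-05]), 'tcp_pos': array([0.22547484, 0.63576917, 0.22572651]), 'eef_rot': array([ 1.79914964e+02, -8.19025047e-03, -1.95316981e+01]), 'contact_force': array([-0.32396333, -0.39208204,  0.45042956]), 'moment': array([-0.018532  ,  0.00501078,  0.03313214]), 'gripper_force': 0.0, 'gripper_width': 0.0873250084382865}
```

View pics/top0.png

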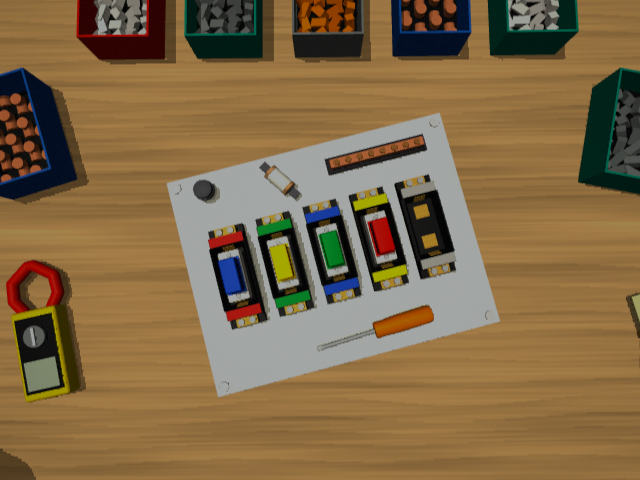

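View pics/scene0.png

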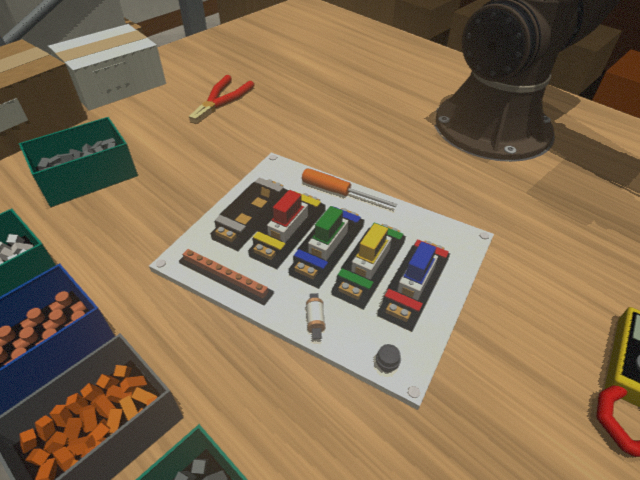

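Top view: the bases from left to right are red (holds blue, about 232,275), green (yellow, 283,262), blue (green, 332,250), yellow (red, 382,237) and spare (empty, 428,228). This is a four-way cycle. The screwdriver lies at (375,328), clear of the row. The scene view shows the same arrangement.

```bash
cat > h.py <<'E'
import numpy as np, cv2
from plant import r
HS={'red':[(0,6),(174,180)],'yellow':[(25,35)],'green':[(50,75)],'blue':[(108,125)]}
def blobs(img,c,amin=60):
    h=cv2.cvtColor(img,cv2.COLOR_RGB2HSV); m=np.zeros(h.shape[:2],np.uint8)
    for a,b in HS[c]: m|=cv2.inRange(h,(a,150,60),(b,255,255))
    n,_,st,ce=cv2.connectedComponentsWithStats(m)
    return [(ce[i],st[i][4]) for i in range(1,n) if st[i][4]>amin]
def ray(n,p):
    i=r.camera_info(n);f=240/np.tan(np.radians(i['fovy']/2));P=i['pose']
    d=P[:3,:3]@np.array([(p[0]-i['cx'])/f,(p[1]-i['cy'])/f,1]);return P[:3,3],d/np.linalg.norm(d)
def plane(n,p,z):
    o,d=ray(n,p);return o+d*(z-o[2])/d[2]
def tri(p,q):
    o,d=ray('top',p);u,e=ray('scene',q)
    t=np.linalg.lstsq(np.c_[d,-e],u-o,rcond=None)[0]
    a,b=o+d*t[0],u+e*t[1];return (a+b)/2,np.linalg.norm(a-b)
E
python3 - <<'E'
from h import *
t=r.capture('top');s=r.capture('scene')
for c in HS:
    for n,i,lo,hi in(('top',t,(180,160),(460,350)),('scene',s,(180,160),(490,400))):
        print(c,n,[(k.round(1).tolist(),int(a),plane(n,k,.04).round(4).tolist()[:2]) for k,a in blobs(i,c) if lo[0]<k[0]<hi[0] and lo[1]<k[1]<hi[1]])
E
```

```text
red top [([381.7, 236.0], 665, [0.5184, -0.0721]), ([225.6, 239.7], 337, [0.5163, 0.1477]), ([243.4, 311.5], 361, [0.4158, 0.1227])]
red scene [([286.4, 201.0], 320, [0.4912, -0.1006]), ([288.4, 217.6], 67, [0.515, -0.0711]), ([441.2, 252.0], 74, [0.4113, 0.136]), ([403.3, 299.2], 295, [0.516, 0.1465])]
yellow top [([369.8, 201.6], 361, [0.5676, -0.0564]), ([280.5, 261.6], 544, [0.4844, 0.0707]), ([389.4, 273.0], 372, [0.4663, -0.0816])]
yellow scene [([310.0, 200.1], 103, [0.4635, -0.0754]), ([373.8, 235.1], 320, [0.4527, 0.0457]), ([269.1, 239.8], 220, [0.5666, -0.0577])]
green top [([273.9, 226.8], 325, [0.5336, 0.0797]), ([331.4, 248.9], 606, [0.5012, -0.001]), ([292.3, 298.6], 341, [0.4326, 0.0546])]
green scene []
blue top [([322.1, 214.4], 325, [0.5503, 0.0115]), ([230.5, 275.6], 631, [0.4658, 0.1408]), ([341.0, 285.6], 344, [0.4496, -0.0136])]
blue scene [([350.4, 216.2], 74, [0.4465, -0.0054]), ([421.8, 255.6], 313, [0.4364, 0.12]), ([310.6, 258.3], 218, [0.5499, 0.0105])]
```

```bash
python3 - <<'E'
from h import *
for p,q in(((225.6,239.7),(403.3,299.2)),((369.8,201.6),(269.1,239.8)),((322.1,214.4),(310.6,258.3))): print(tri(p,q))
S={'red':((225.6,239.7),(243.4,311.5),1.5),'green':((273.9,226.8),(292.3,298.6),.5),'blue':((322.1,214.4),(341,285.6),-.5),'yellow':((369.8,201.6),(389.4,273),-1.5)}
z=.04
C={};A=[]
for c,(a,b,k) in S.items():
    a=plane('top',a,z);b=plane('top',b,z);d=a-b;C[c]=(a+b)[:2]/2;A.append(np.degrees(np.arctan2(d[1],d[0])));print(c,C[c],np.linalg.norm(d),A[-1])
X=np.array(list(C.values()));k=np.array([S[c][2] for c in C])
m=X.mean(0);v=((X-m)*k[:,None]).sum(0)/(k**2).sum();print(m,v,np.linalg.norm(v),np.degrees(np.arctan2(-v[0],v[1])),np.mean(A))
for c in C:print(c,m+v*S[c][2])
print('spare',m-2.5*v)
E
```

```text
(array([0.51639781, 0.14714866, 0.04096427]), np.float64(0.0007122398565244568))
(array([ 0.56743818, -0.05634556,  0.041635  ]), np.float64(0.00037776892544519477))
(array([0.55030503, 0.01122075, 0.04090028]), np.float64(0.0005635497038584694))
red [0.46602709 0.13517837] 0.10355487015792277 13.928682513873044
green [0.48309966 0.06710992] 0.10401467286042775 13.926016070098541
blue [ 0.49996939 -0.0010657 ] 0.10361855046494424 13.967396149319885
yellow [ 0.51693223 -0.06899423] 0.10438470002107814 14.003739512771837
[0.49150709 0.03305709] [-0.01695852  0.06806934] 0.07015002829425665 13.989636944239813 13.956458561515825
red [0.46606932 0.1351611 ]
green [0.48302783 0.06709176]
blue [ 0.49998635 -0.00097758]
yellow [ 0.51694487 -0.06904692]
spare [ 0.53390338 -0.13711626]
```

Emit:
play_rows(
  rows=[
    [[0.5,0.03,0.03,0,-0.05],[0.5,0.08,0.09,0,-0.1],[0.5,0.14,0.15,0,-0.16],[0.5,0.2,0.22,0,-0.22],[0.5,0.26,0.29,0,-0.28],[0.5,0.32,0.36,0,-0.33],[0.5,0.37,0.41,0,-0.37],[0.5,0.41,0.45,0,-0.39]],
  ],
  squeeze=25,
)

```text
time_s: 0.87
tcp_pos: [0.3438, 0.353, 0.2267]
eef_rot: [-180.0, -0.0, 14.2]
contact_force: [1.5, 0.5, -0.1]
gripper_width: 0.0447
gripper_force: 0.0
```

```bash
cat >> h.py <<'E'
B=dict(red=(.4661,.1352),green=(.4830,.0671),blue=(.5000,-.0010),yellow=(.5169,-.0690),spare=(.5339,-.1371))
def need(b,z,yaw=13.97):
    """shares from the present pose to base b at height z"""
    s=r.get_state();p=s['tcp_pos'];w=np.radians(s['eef_rot'][2]);d=np.r_[B[b],z]-p
    x=np.array([np.cos(w),np.sin(w),0]);y=np.array([np.sin(w),-np.cos(w),0])
    print('t',round(s['time_s'],2),'tcp',p.round(4),s['eef_rot'].round(2),'w',round(s['gripper_width'],4),'gf',round(s['gripper_force'],1),'F',s['contact_force'].round(1))
    print(b,'shares',(d@x/.5).round(4),(d@y/.5).round(4),(-d[2]/.5).round(4),round((np.degrees(w)-yaw)*np.pi/180/1.5,4))
E
python3 -c "
from h import *;need('yellow',.16)"
```

```text
t 0.87 tcp [0.3438 0.353  0.2267] [-179.98   -0.     14.2 ] w 0.0447 gf 0.0 F [ 1.5  0.5 -0.1]
yellow shares 0.1285 0.9032 0.1334 0.0027
```

Emit:
play_rows(
  rows=[
    [[0.5,0.01,0.07,0,0],[0.5,0.02,0.14,0,0],[0.5,0.03,0.22,0,0],[0.5,0.05,0.3,0,0],[0.5,0.06,0.38,0,0],[0.5,0.07,0.46,0,0],[0.5,0.08,0.54,0,0],[0.5,0.09,0.6,0,0]],
  ],
)

```text
time_s: 1.53
tcp_pos: [0.46, 0.0727, 0.2268]
eef_rot: [-180.0, -0.0, 14.0]
contact_force: [0.0, 1.5, 0.1]
gripper_width: 0.0437
gripper_force: 0.0
```

Emit:
play_rows(
  rows=[
    [[0.5,0.01,0.06,0.01,0],[0.5,0.02,0.12,0.03,0],[0.5,0.02,0.18,0.06,0],[0.5,0.03,0.24,0.09,0],[0.5,0.03,0.28,0.12,0],[0.5,0.03,0.3,0.13,0],[0.5,0.03,0.3,0.13,0],[0.5,0.03,0.3,0.13,0]],
  ],
)

```text
time_s: 2.2
tcp_pos: [0.5105, -0.0668, 0.1615]
eef_rot: [180.0, 0.0, 13.9]
contact_force: [-0.1, 0.0, 0.2]
gripper_width: 0.0438
gripper_force: 0.0
```

```bash
python3 -c "
from h import *;need('yellow',.054)"
```

```text
t 2.2 tcp [ 0.5105 -0.0668  0.1615] [1.800e+02 4.000e-02 1.392e+01] w 0.0438 gf 0.0 F [-0.1  0.   0.2]
yellow shares 0.0113 0.0074 0.2151 -0.0006
```

Emit:
play_rows(
  rows=[
    [[0.5,0.01,0.007,0.03,0],[0.5,0.011,0.007,0.08,0],[0.5,0.011,0.007,0.14,0],[0.5,0.011,0.007,0.18,0],[0.5,0.011,0.007,0.205,0],[0.5,0.011,0.007,0.215,0],[0.5,0.011,0.007,0.215,0],[0.5,0.011,0.007,0.215,0]],
  ],
)

```text
time_s: 2.87
tcp_pos: [0.5176, -0.0678, 0.0552]
eef_rot: [180.0, -0.1, 14.1]
contact_force: [-0.2, -0.0, -0.4]
gripper_width: 0.0439
gripper_force: 0.0
```

Emit:
play_rows(
  rows=[
    [[0.8,0,0,0,0],[1,0,0,0,0],[1,0,0,0,0],[1,0,0,0,0],[1,0,0,0,0],[1,0,0,0,0],[1,0,0,0,0],[1,0,0,0,0]],
  ],
)

```text
time_s: 3.53
tcp_pos: [0.5172, -0.0687, 0.0547]
eef_rot: [180.0, -0.0, 14.0]
contact_force: [-0.4, 0.1, 5.7]
gripper_width: 0.0217
gripper_force: 25.0
```

Emit:
play_rows(
  rows=[
    [[1,0,0,-0.02,0],[1,0,0,-0.05,0],[1,0,0,-0.09,0],[1,0,0,-0.13,0],[1,0,0.01,-0.16,0],[1,0,0.04,-0.17,0],[1,0,0.08,-0.17,0],[1,0,0.11,-0.17,0]],
  ],
)

```text
time_s: 4.2
tcp_pos: [0.5304, -0.1227, 0.1402]
eef_rot: [180.0, -0.1, 14.0]
contact_force: [-0.2, -0.1, -1.9]
gripper_width: 0.0217
gripper_force: 25.0
```

Emit:
play_rows(
  rows=[
    [[1,0,0.02,0,0],[1,0,0.03,0,0],[1,0,0.03,0,0],[1,0,0.03,0,0],[1,0,0.03,0,0],[1,0,0.03,0,0],[1,0,0.03,0,0],[1,0,0.03,0,0]],
  ],
)

```text
time_s: 4.87
tcp_pos: [0.5337, -0.1361, 0.1391]
eef_rot: [-180.0, -0.0, 14.0]
contact_force: [0.1, -0.7, -1.1]
gripper_width: 0.0221
gripper_force: 25.0
```

```bash
python3 -c "
from h import *;need('spare',.057);cv2.imwrite('pics/s1.png',r.capture('scene')[100:340,140:500,::-1])"
```

```text
t 4.87 tcp [ 0.5337 -0.1361  0.1391] [-180.     -0.     14.03] w 0.0221 gf 25.0 F [ 0.1 -0.7 -1.1]
spare shares -0.0002 0.002 0.1642 0.0007
```

View pics/s1.png

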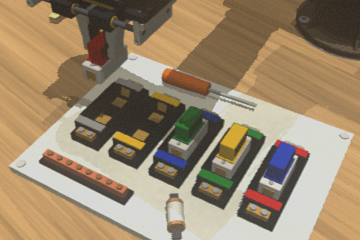

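The red carrier is held upright (crop 97,60) and the yellow base is empty. Next I lower it into the spare base.

Emit:
play_rows(
  rows=[
    [[1,0,0.002,0.03,0],[1,0,0.002,0.06,0],[1,0,0.002,0.09,0],[1,0,0.002,0.12,0],[1,0,0.002,0.14,0],[1,0,0.002,0.155,0],[1,0,0.002,0.165,0],[1,0,0.002,0.168,0]],
  ],
)

```text
time_s: 5.58
tcp_pos: [0.5338, -0.1375, 0.0547]
eef_rot: [-180.0, 0.1, 14.0]
contact_force: [-3.8, 1.2, 8.9]
gripper_width: 0.0216
gripper_force: 25.0
```

Emit:
play_rows(
  rows=[
    [[1,0,0,0,0],[1,0,0,0,0],[0.7,0,0,0,0],[0.5,0,0,0,0],[0.5,0,0,0,0],[0.5,0,0,0,0],[0.5,0,0,0,0],[0.5,0,0,0,0]],
  ],
)

```text
time_s: 6.25
tcp_pos: [0.5341, -0.1375, 0.0552]
eef_rot: [180.0, -0.0, 14.0]
contact_force: [0.4, 0.8, -0.5]
gripper_width: 0.0434
gripper_force: 0.0
```

Emit:
play_rows(
  rows=[
    [[0.5,0,0,-0.03,0],[0.5,0,0,-0.07,0],[0.5,0,0,-0.11,0],[0.5,0,-0.01,-0.11,0],[0.5,0,-0.07,-0.11,0],[0.5,0,-0.14,-0.11,0],[0.5,0,-0.21,-0.11,0],[0.5,0,-0.28,-0.11,0]],
  ],
)

```text
time_s: 6.92
tcp_pos: [0.4995, -0.0006, 0.11]
eef_rot: [-180.0, -0.0, 13.9]
contact_force: [1.4, 0.3, 0.0]
gripper_width: 0.0439
gripper_force: 0.0
```

```bash
python3 -c "
from h import *;need('green',.0545);cv2.imwrite('pics/s2.png',r.capture('scene')[100:340,140:500,::-1])"
```

```text
t 6.92 tcp [ 0.4995 -0.0006  0.11  ] [-1.800e+02 -1.000e-02  1.393e+01] w 0.0439 gf 0.0 F [1.4 0.3 0. ]
green shares 0.0006 -0.1393 0.1109 -0.0004
```

View pics/s2.png

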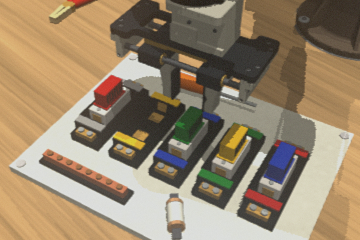

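Red is seated in the spare base (crop 105,100). Next is yellow, from the green base to the yellow base.

Emit:
play_rows(
  rows=[
    [[0.5,0,-0.06,0,0],[0.5,0,-0.12,0,0],[0.5,0,-0.14,0,0],[0.5,0,-0.14,0,0],[0.5,0,-0.14,0.04,0],[0.5,0,-0.14,0.08,0],[0.5,0,-0.14,0.105,0],[0.5,0,-0.14,0.11,0]],
  ],
)

```text
time_s: 7.63
tcp_pos: [0.4818, 0.0649, 0.0529]
eef_rot: [180.0, 0.2, 13.9]
contact_force: [-0.0, 0.9, 0.3]
gripper_width: 0.0436
gripper_force: 0.0
```

Emit:
play_rows(
  rows=[
    [[0.5,0,0,0,0],[0.5,0,0,0,0],[0.8,0,0,0,0],[1,0,0,0,0],[1,0,0,0,0],[1,0,0,0,0],[1,0,0,0,0],[1,0,0,0,0]],
  ],
)

```text
time_s: 8.3
tcp_pos: [0.4835, 0.0663, 0.0556]
eef_rot: [-180.0, -0.0, 14.0]
contact_force: [-1.5, 0.1, 4.9]
gripper_width: 0.022
gripper_force: 25.0
```

Emit:
play_rows(
  rows=[
    [[1,0,0,-0.02,0],[1,0,0,-0.05,0],[1,0,0,-0.09,0],[1,0,0,-0.13,0],[1,0,0,-0.16,0],[1,0,0.02,-0.18,0],[1,0,0.06,-0.18,0],[1,0,0.11,-0.18,0]],
  ],
)

```text
time_s: 8.97
tcp_pos: [0.4968, 0.0129, 0.1457]
eef_rot: [-180.0, -0.1, 14.1]
contact_force: [-0.0, -0.1, -0.4]
gripper_width: 0.0217
gripper_force: 25.0
```

Emit:
play_rows(
  rows=[
    [[1,0,0.05,0,0],[1,0,0.1,0,0],[1,0,0.14,0,0],[1,0,0.16,0,0],[1,0,0.17,0,0],[1,0,0.17,0,0],[1,0,0.17,0,0],[1,0,0.17,0,0]],
  ],
)

```text
time_s: 9.63
tcp_pos: [0.5169, -0.069, 0.145]
eef_rot: [-180.0, 0.0, 14.0]
contact_force: [0.3, -0.3, -1.1]
gripper_width: 0.0214
gripper_force: 25.0
```

```bash
python3 -c "
from h import *;need('yellow',.0545)"
```

```text
t 9.63 tcp [ 0.5169 -0.069   0.145 ] [-1.7999e+02  1.0000e-02  1.4030e+01] w 0.0214 gf 25.0 F [ 0.3 -0.3 -1.1]
yellow shares 0.0 0.0001 0.181 0.0006
```

Emit:
play_rows(
  rows=[
    [[1,0,0,0.03,0],[1,0,0,0.07,0],[1,0,0,0.1,0],[1,0,0,0.13,0],[1,0,0,0.15,0],[1,0,0,0.165,0],[1,0,0,0.175,0],[1,0,0,0.18,0]],
  ],
)

```text
time_s: 10.3
tcp_pos: [0.517, -0.0693, 0.0554]
eef_rot: [180.0, 0.0, 14.0]
contact_force: [-12.9, 7.0, 33.5]
gripper_width: 0.0215
gripper_force: 25.0
```

Emit:
play_rows(
  rows=[
    [[1,0,0,0,0],[1,0,0,0,0],[0.7,0,0,0,0],[0.5,0,0,0,0],[0.5,0,0,0,0],[0.5,0,0,0,0],[0.5,0,0,0,0],[0.5,0,0,0,0]],
  ],
)

```text
time_s: 10.97
tcp_pos: [0.5171, -0.0696, 0.0551]
eef_rot: [180.0, -0.0, 14.0]
contact_force: [-1.1, 0.3, -0.4]
gripper_width: 0.0435
gripper_force: 0.0
```

Emit:
play_rows(
  rows=[
    [[0.5,0,0,-0.03,0],[0.5,0,0,-0.07,0],[0.5,0,0,-0.11,0],[0.5,0,0,-0.11,0],[0.5,0,-0.04,-0.11,0],[0.5,0,-0.1,-0.11,0],[0.5,0,-0.14,-0.11,0],[0.5,0,-0.14,-0.11,0]],
  ],
)

```text
time_s: 11.63
tcp_pos: [0.4996, 0.0005, 0.1101]
eef_rot: [-180.0, -0.0, 14.1]
contact_force: [-0.1, 0.1, -0.8]
gripper_width: 0.0437
gripper_force: 0.0
```

```bash
python3 -c "
from h import *;need('blue',.0545);cv2.imwrite('pics/s3.png',r.capture('scene')[100:340,140:500,::-1])"
```

```text
t 11.63 tcp [0.4996 0.0005 0.1101] [-1.7998e+02 -3.0000e-02  1.4090e+01] w 0.0437 gf 0.0 F [-0.1  0.1 -0.8]
blue shares 0.0 0.0031 0.1113 0.0013
```

View pics/s3.png

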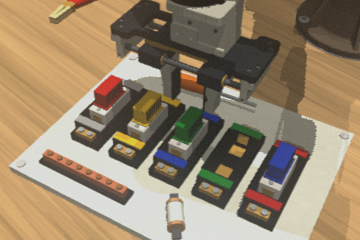

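Yellow is seated in its own base (crop 150,110). The set-down reached 33 N, so I'll end the next ones more gently. Next is green, from the blue base to the green base.

Emit:
play_rows(
  rows=[
    [[0.5,0,0.002,0.03,0],[0.5,0,0.002,0.07,0],[0.5,0,0.002,0.1,0],[0.5,0,0.002,0.11,0],[0.5,0,0.002,0.11,0],[0.5,0,0.002,0.11,0],[0.8,0,0.002,0.11,0],[1,0,0.002,0.11,0]],
  ],
)

```text
time_s: 12.35
tcp_pos: [0.5011, -0.0026, 0.056]
eef_rot: [-180.0, -0.1, 14.0]
contact_force: [0.2, -0.6, -0.3]
gripper_width: 0.0355
gripper_force: 0.0
```

Emit:
play_rows(
  rows=[
    [[1,0,0,0,0],[1,0,0,0,0],[1,0,0,0,0],[1,0,0,0,0],[1,0,0,0,0],[1,0,0,0,0],[1,0,0,0,0],[1,0,0,0,0]],
  ],
)

```text
time_s: 13.02
tcp_pos: [0.5007, -0.0025, 0.0555]
eef_rot: [180.0, -0.0, 14.0]
contact_force: [-2.1, 0.9, 5.7]
gripper_width: 0.0221
gripper_force: 25.0
```

Emit:
play_rows(
  rows=[
    [[1,0,0,-0.02,0],[1,0,0,-0.05,0],[1,0,0,-0.09,0],[1,0,0,-0.13,0],[1,0,0,-0.16,0],[1,0,-0.02,-0.18,0],[1,0,-0.06,-0.18,0],[1,0,-0.1,-0.18,0]],
  ],
)

```text
time_s: 13.68
tcp_pos: [0.4881, 0.0464, 0.1459]
eef_rot: [-180.0, -0.1, 13.9]
contact_force: [-0.0, 0.4, -1.8]
gripper_width: 0.0221
gripper_force: 25.0
```

Emit:
play_rows(
  rows=[
    [[1,0,-0.03,0,0],[1,0,-0.04,0,0],[1,0,-0.04,0,0],[1,0,-0.04,0,0],[1,0,-0.04,0,0],[1,0,-0.04,0,0],[1,0,-0.04,0,0],[1,0,-0.04,0,0]],
  ],
)

```text
time_s: 14.35
tcp_pos: [0.4835, 0.0648, 0.145]
eef_rot: [180.0, 0.0, 13.9]
contact_force: [0.0, 1.0, -0.9]
gripper_width: 0.0219
gripper_force: 25.0
```

```bash
python3 -c "
from h import *;need('green',.0555)"
```

```text
t 14.35 tcp [0.4835 0.0648 0.145 ] [1.7999e+02 2.0000e-02 1.3940e+01] w 0.0219 gf 25.0 F [ 0.   1.  -0.9]
green shares 0.0002 -0.0048 0.1789 -0.0003
```

Emit:
play_rows(
  rows=[
    [[1,0,-0.004,0.03,0],[1,0,-0.004,0.07,0],[1,0,-0.004,0.11,0],[1,0,-0.004,0.14,0],[1,0,-0.004,0.16,0],[1,0,-0.004,0.17,0],[1,0,-0.004,0.175,0],[1,0,-0.004,0.177,0]],
  ],
)

```text
time_s: 15.02
tcp_pos: [0.4832, 0.0671, 0.0565]
eef_rot: [180.0, 0.0, 14.0]
contact_force: [-0.2, -0.2, -0.7]
gripper_width: 0.022
gripper_force: 25.0
```

Emit:
play_rows(
  rows=[
    [[1,0,0,0,0],[1,0,0,0.001,0],[0.7,0,0,0.001,0],[0.5,0,0,0,0],[0.5,0,0,0,0],[0.5,0,0,0,0],[0.5,0,0,0,0],[0.5,0,0,0,0]],
  ],
)

```text
time_s: 15.68
tcp_pos: [0.483, 0.0673, 0.0567]
eef_rot: [-180.0, -0.0, 14.0]
contact_force: [-0.6, 0.6, 0.6]
gripper_width: 0.0434
gripper_force: 0.0
```

Emit:
play_rows(
  rows=[
    [[0.5,0,0,-0.03,0],[0.5,0,0,-0.07,0],[0.5,0,0,-0.11,0],[0.5,0,0,-0.11,0],[0.5,0,-0.04,-0.11,0],[0.5,0,-0.1,-0.11,0],[0.5,0,-0.14,-0.11,0],[0.5,0,-0.14,-0.11,0]],
  ],
)

```text
time_s: 16.35
tcp_pos: [0.4659, 0.1376, 0.1117]
eef_rot: [-180.0, -0.1, 14.1]
contact_force: [-0.0, 0.1, -0.9]
gripper_width: 0.0439
gripper_force: 0.0
```

```bash
python3 -c "
from h import *;need('red',.0545);cv2.imwrite('pics/s4.png',r.capture('scene')[100:340,140:500,::-1])"
```

```text
t 16.35 tcp [0.4659 0.1376 0.1117] [-1.7997e+02 -6.0000e-02  1.4100e+01] w 0.0439 gf 0.0 F [-0.   0.1 -0.9]
red shares -0.0008 0.0048 0.1144 0.0015
```

View pics/s4.png

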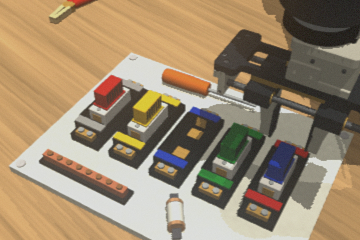

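Green is seated in its base (crop 235,140). Next is blue, from the red base to the blue base (+0.28 y).

Emit:
play_rows(
  rows=[
    [[0.5,0,0.004,0.03,0],[0.5,0,0.004,0.07,0],[0.5,0,0.004,0.1,0],[0.5,0,0.004,0.113,0],[0.5,0,0.004,0.113,0],[0.5,0,0.004,0.113,0],[0.8,0,0.004,0.113,0],[1,0,0.004,0.113,0]],
  ],
)

```text
time_s: 17.07
tcp_pos: [0.4672, 0.1335, 0.056]
eef_rot: [-180.0, -0.1, 14.0]
contact_force: [0.6, 0.1, 0.0]
gripper_width: 0.0352
gripper_force: 0.0
```

Emit:
play_rows(
  rows=[
    [[1,0,0,0,0],[1,0,0,0,0],[1,0,0,0,0],[1,0,0,0,0],[1,0,0,0,0],[1,0,0,0,0],[1,0,0,0,0],[1,0,0,0,0]],
  ],
)

```text
time_s: 17.73
tcp_pos: [0.4668, 0.1335, 0.0556]
eef_rot: [-180.0, -0.0, 14.0]
contact_force: [-1.7, 1.2, 6.0]
gripper_width: 0.0216
gripper_force: 25.0
```

Emit:
play_rows(
  rows=[
    [[1,0,0,-0.02,0],[1,0,0,-0.05,0],[1,0,0,-0.09,0],[1,0,0,-0.13,0],[1,0,0,-0.16,0],[1,0,0.02,-0.18,0],[1,0,0.06,-0.18,0],[1,0,0.1,-0.18,0]],
  ],
)

```text
time_s: 18.4
tcp_pos: [0.4787, 0.0842, 0.1455]
eef_rot: [-180.0, -0.0, 14.1]
contact_force: [0.1, 0.1, -2.2]
gripper_width: 0.0219
gripper_force: 25.0
```

Emit:
play_rows(
  rows=[
    [[1,0,0.05,0,0],[1,0,0.1,0,0],[1,0,0.14,0,0],[1,0,0.17,0,0],[1,0,0.18,0,0],[1,0,0.18,0,0],[1,0,0.18,0,0],[1,0,0.18,0,0]],
  ],
)

```text
time_s: 19.07
tcp_pos: [0.5001, -0.0023, 0.1449]
eef_rot: [-180.0, 0.0, 14.0]
contact_force: [0.3, 0.4, -1.3]
gripper_width: 0.022
gripper_force: 25.0
```

```bash
python3 -c "
from h import *;need('blue',.0555)"
```

```text
t 19.07 tcp [ 0.5001 -0.0023  0.1449] [-1.7999e+02  2.0000e-02  1.4000e+01] w 0.022 gf 25.0 F [ 0.3  0.4 -1.3]
blue shares 0.0004 -0.0026 0.1788 0.0004
```

Emit:
play_rows(
  rows=[
    [[1,0,-0.003,0.03,0],[1,0,-0.003,0.07,0],[1,0,-0.003,0.11,0],[1,0,-0.003,0.14,0],[1,0,-0.003,0.16,0],[1,0,-0.003,0.17,0],[1,0,-0.003,0.175,0],[1,0,-0.003,0.177,0]],
  ],
)

```text
time_s: 19.73
tcp_pos: [0.5003, -0.0008, 0.0567]
eef_rot: [180.0, -0.0, 14.0]
contact_force: [0.0, 0.3, -2.0]
gripper_width: 0.0217
gripper_force: 25.0
```

Emit:
play_rows(
  rows=[
    [[1,0,0,0,0],[1,0,0,0.001,0],[0.7,0,0,0.001,0],[0.5,0,0,0,0],[0.5,0,0,0,0],[0.5,0,0,0,0],[0.5,0,0,0,0],[0.5,0,0,0,0]],
  ],
)

```text
time_s: 20.4
tcp_pos: [0.5001, -0.0012, 0.0567]
eef_rot: [-180.0, -0.0, 14.0]
contact_force: [0.1, -0.2, 0.3]
gripper_width: 0.0434
gripper_force: 0.0
```

Emit:
play_rows(
  rows=[
    [[0.5,0,0,-0.03,0],[0.5,0,0,-0.07,0],[0.5,0,0,-0.11,0],[0.5,0,0.01,-0.11,0],[0.5,0,0.07,-0.11,0],[0.5,0,0.14,-0.11,0],[0.5,0,0.21,-0.11,0],[0.5,0,0.27,-0.11,0]],
  ],
)

```text
time_s: 21.07
tcp_pos: [0.533, -0.1339, 0.1115]
eef_rot: [180.0, -0.0, 14.0]
contact_force: [1.3, 0.2, -0.3]
gripper_width: 0.0437
gripper_force: 0.0
```

Emit:
play_rows(
  rows=[
    [[0.5,0,0.005,0,0],[0.5,0,0.005,0,0],[0.5,0,0.005,0,0],[0.5,0,0.005,0,0],[0.5,0,0.005,0,0],[0.5,0,0.005,0,0],[0.5,0,0.005,0,0],[0.5,0,0.005,0,0]],
  ],
)

```text
time_s: 21.73
tcp_pos: [0.5333, -0.134, 0.1117]
eef_rot: [180.0, -0.0, 14.0]
contact_force: [1.4, -0.2, -0.1]
gripper_width: 0.0438
gripper_force: 0.0
```

```bash
python3 -c "
from h import *;need('spare',.0545);cv2.imwrite('pics/s5.png',r.capture('scene')[100:340,140:500,::-1])"
```

```text
t 21.73 tcp [ 0.5333 -0.134   0.1117] [ 1.800e+02 -2.000e-02  1.404e+01] w 0.0438 gf 0.0 F [ 1.4 -0.2 -0.1]
spare shares -0.0004 0.0062 0.1145 0.0009
```

View pics/s5.png

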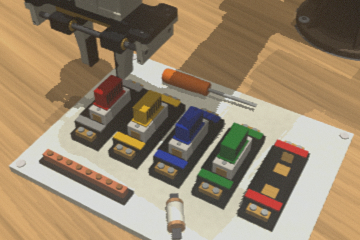

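Blue is seated in its base (crop 190,125), green and yellow are in theirs, and the red base is empty. Last is red, from the spare base to the red base (−0.56 y).

Emit:
play_rows(
  rows=[
    [[0.5,0,0.006,0.03,0],[0.5,0,0.006,0.07,0],[0.5,0,0.006,0.1,0],[0.5,0,0.006,0.113,0],[0.5,0,0.006,0.113,0],[0.5,0,0.006,0.113,0],[0.8,0,0.006,0.113,0],[1,0,0.006,0.113,0]],
  ],
)

```text
time_s: 22.45
tcp_pos: [0.5348, -0.1375, 0.0561]
eef_rot: [180.0, -0.1, 14.0]
contact_force: [-0.6, 0.6, 0.3]
gripper_width: 0.0355
gripper_force: 0.0
```

Emit:
play_rows(
  rows=[
    [[1,0,0,0,0],[1,0,0,0,0],[1,0,0,0,0],[1,0,0,0,0],[1,0,0,0,0],[1,0,0,0,0],[1,0,0,0,0],[1,0,0,0,0]],
  ],
)

```text
time_s: 23.12
tcp_pos: [0.5344, -0.1375, 0.0557]
eef_rot: [180.0, -0.0, 14.0]
contact_force: [-0.7, 0.9, 6.6]
gripper_width: 0.0215
gripper_force: 25.0
```

Emit:
play_rows(
  rows=[
    [[1,0,0,-0.02,0],[1,0,0,-0.05,0],[1,0,0,-0.09,0],[1,0,0,-0.13,0],[1,0,0,-0.16,0],[1,0,-0.02,-0.18,0],[1,0,-0.06,-0.18,0],[1,0,-0.11,-0.18,0]],
  ],
)

```text
time_s: 23.78
tcp_pos: [0.5206, -0.084, 0.1458]
eef_rot: [-180.0, -0.1, 13.9]
contact_force: [-0.4, 1.1, -1.5]
gripper_width: 0.0219
gripper_force: 25.0
```

Emit:
play_rows(
  rows=[
    [[1,0,-0.06,0,0],[1,0,-0.12,0,0],[1,0,-0.19,0,0],[1,0,-0.26,0,0],[1,0,-0.33,0,0],[1,0,-0.39,0,0],[1,0,-0.43,0,0],[1,0,-0.45,0,0]],
  ],
)

```text
time_s: 24.45
tcp_pos: [0.4652, 0.1365, 0.1452]
eef_rot: [-180.0, 0.0, 14.1]
contact_force: [-0.8, 0.5, -1.1]
gripper_width: 0.0213
gripper_force: 25.0
```

Emit:
play_rows(
  rows=[
    [[1,0,0,0,0],[1,0,0,0,0],[1,0,0,0,0],[1,0,0,0,0],[1,0,0,0,0],[1,0,0,0,0],[1,0,0,0,0],[1,0,0,0,0]],
  ],
)

```text
time_s: 25.12
tcp_pos: [0.4664, 0.1338, 0.145]
eef_rot: [180.0, 0.0, 14.0]
contact_force: [0.4, -0.1, -1.4]
gripper_width: 0.0221
gripper_force: 25.0
```

```bash
python3 -c "
from h import *;need('red',.0555)"
```

```text
t 25.12 tcp [0.4664 0.1338 0.145 ] [180.     0.    13.95] w 0.0221 gf 25.0 F [ 0.4 -0.1 -1.4]
red shares 0.0001 -0.0029 0.1791 -0.0002
```

Emit:
play_rows(
  rows=[
    [[1,0,-0.003,0.03,0],[1,0,-0.003,0.07,0],[1,0,-0.003,0.11,0],[1,0,-0.003,0.14,0],[1,0,-0.003,0.16,0],[1,0,-0.003,0.17,0],[1,0,-0.003,0.175,0],[1,0,-0.003,0.177,0]],
  ],
)

```text
time_s: 25.78
tcp_pos: [0.4661, 0.1356, 0.0565]
eef_rot: [180.0, 0.0, 14.0]
contact_force: [0.1, 0.6, -1.5]
gripper_width: 0.0216
gripper_force: 25.0
```

Emit:
play_rows(
  rows=[
    [[1,0,0,0,0],[1,0,0,0.001,0],[0.7,0,0,0.001,0],[0.5,0,0,0,0],[0.5,0,0,0,0],[0.5,0,0,0,0],[0.5,0,0,0,0],[0.5,0,0,0,0]],
  ],
)

```text
time_s: 26.45
tcp_pos: [0.466, 0.1357, 0.0567]
eef_rot: [-180.0, -0.0, 14.0]
contact_force: [0.4, 0.0, -0.5]
gripper_width: 0.0436
gripper_force: 0.0
```

Emit:
play_rows(
  rows=[
    [[0.5,0,0,-0.03,0],[0.5,0,0,-0.08,0],[0.5,0,0,-0.14,0],[0.5,0,-0.03,-0.19,0],[0.5,0,-0.09,-0.22,0],[0.5,0,-0.16,-0.22,0],[0.5,0,-0.23,-0.22,0],[0.5,0,-0.3,-0.22,0]],
  ],
)

```text
time_s: 27.12
tcp_pos: [0.4292, 0.2826, 0.1673]
eef_rot: [-179.9, -0.1, 14.0]
contact_force: [1.3, 0.2, -0.3]
gripper_width: 0.0441
gripper_force: 0.0
```

Emit:
play_rows(
  rows=[
    [[0.5,0,-0.06,0,0],[0.5,0,-0.11,0,0],[0.5,0,-0.14,0,0],[0.5,0,-0.15,0,0],[0.5,0,-0.15,0,0],[0.5,0,-0.15,0,0],[0.5,0,-0.15,0,0],[0.5,0,-0.15,0,0]],
  ],
)

```text
time_s: 27.78
tcp_pos: [0.4118, 0.3528, 0.1666]
eef_rot: [180.0, 0.0, 13.9]
contact_force: [-1.0, -0.8, 1.0]
gripper_width: 0.0436
gripper_force: 0.0
```

```bash
python3 - <<'E'
from h import *
t=r.capture('top');s=r.capture('scene')
cv2.imwrite('pics/e1.png',np.hstack([t[120:400,160:500],s[140:420,140:500]])[:,:,::-1])
for c in HS:
    g=[k for k,a in blobs(t,c,300) if 180<k[0]<460 and 160<k[1]<350]
    print(c,[(plane('top',k,.078)[:2]-B[c]).round(4).tolist() for k in g])
print(r.get_state()['tcp_pos'])
E
```

```text
red [[0.0469, 0.0048], [-0.001, -0.0003], [-0.0479, -0.0187]]
yellow [[0.0446, 0.0164], [-0.0006, 0.002], [-0.051, -0.0073]]
green [[0.0463, 0.0088], [-0.0009, 0.0007], [-0.049, -0.0149]]
blue [[0.045, 0.0126], [-0.0019, 0.0011], [-0.0498, -0.0111]]
[0.41186215 0.35313503 0.16673731]
```

View pics/e1.png

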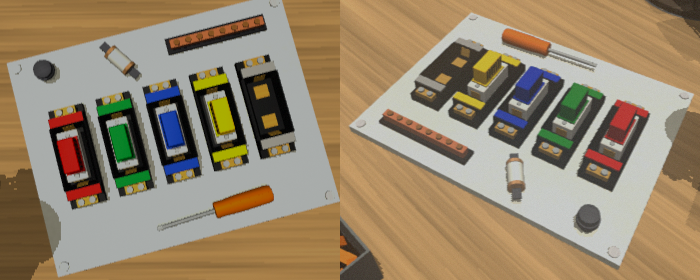

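Every carrier sits in its own colour, the spare is empty and the screwdriver is where it was. I'll check the heights once before handing in, because yellow looks slightly proud.

```bash
python3 - <<'E'
from h import *
HS['green']=[(45,85)]
t=r.capture('top');s=r.capture('scene')
for c in HS:
    g=min((k for k,a in blobs(t,c,300)),key=lambda k:np.linalg.norm(plane('top',k,.078)[:2]-B[c]))
    for k,a in blobs(s,c,150):
        p,e=tri(g,k)
        if e<.02: print(c,p.round(4),round(e,4),k.round(0),a)
cv2.imwrite('pics/e2.png',cv2.resize(s[160:320,180:500],None,fx=2.5,fy=2.5,interpolation=cv2.INTER_CUBIC)[:,:,::-1])
E
```

```text
red [0.4644 0.136  0.0779] 0.0026 [425. 255.] 533
yellow [ 0.5142 -0.0643  0.0799] 0.0061 [293. 200.] 373
blue [ 0.499  -0.0009  0.0758] 0.0024 [329. 218.] 292
```

View pics/e2.png

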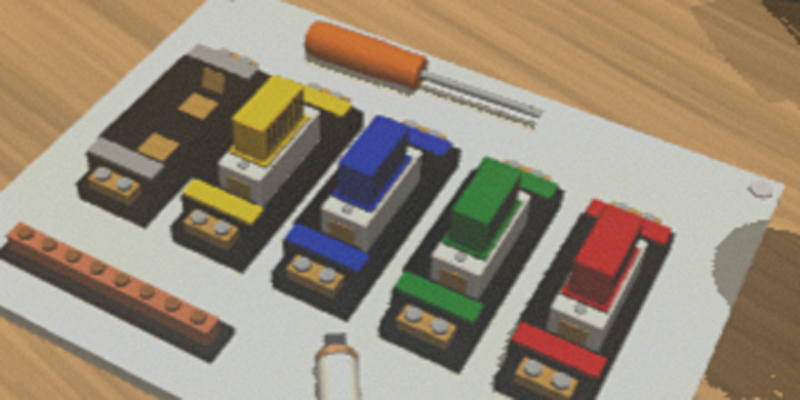

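In this view the near grip corners sit at the same offset from their base strips on all four: yellow (46,-35), blue (46,-37), green (45,-35) and red (45,-38). So all four are equally home and upright, and I'm handing in.

```bash
python3 -c "
from plant import r;print(r.close_job())"
```

```text
the job is handed in; nothing more can be done
None
```

All four carriers are in the bases of their own colours, upright and fully home by the camera check; the grey spare is empty, the screwdriver was left alone, and I handed the job in at about 28 s.

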